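# Sort the mudroom bench top

## Robot

A 6-joint arm with a two-finger parallel gripper is mounted at the origin on the work surface. World frame = base frame: x ahead of the robot, y to its left, z up, the work surface at z = 0. Lengths are in mm, angles in rad, forces in N, time in s.
With the tool pointing down it reaches from about 400 to 925 mm from the base axis. Payload 12.5 kg.
Tool frame: the origin (TCP) lies on the centre line of the jaws, within the pads' length; the fingertips stand 11 mm ahead of it and the grasp point (between the pads) lies 8 mm behind it; z points along the fingers, y is the line along which they close (so a half turn about z gives the same grasp; the last joint's range is limited). The gripper opens to 95 mm and grips with 3 to 60 N. Pads are 20 mm wide; open, the fingers measure 119 mm over their backs; the gripper's body (75 mm by 180 mm) begins 59 mm behind the grasp point.
Start: joints at [1.001, 0.491, 1.559, -0, 1.092, -0.106], TCP at [279.58, 558.999, 225.661] pointing down, gripper open.
Joint ranges: [-3.1, 3.1], [-0.84, 2.19], [0.05, 2.79], [-1.13, 4.28], [0.06, 2.93], [-2.69, 2.69]. Speed limits (rad/s): [2.22, 2.22, 2.79, 3.14, 3.14, 3.14].

## Interface

Orientations are given as a 3x3 rotation matrix whose columns are the frame's x, y, z axes.
In Python, from station import arm, eoat, solver, viewer, ticket, get_clock, get_joints, get_joint_velocities, get_joint_efforts, get_ee_pos, get_orientation, get_ft_force, get_ft_torque, get_grip_width, get_grip_force gives the robot as it stands. The module is installed in compiled form; this text tells all that it offers. Calls block until the motion is done:
- arm.move_pose(position, orientation): joint-space move of the TCP to a pose.
- arm.line_to(position, rotation=None, feed=150, stop_force=None): straight line of the TCP; rotation=None keeps the orientation; feed is the mean speed in mm/s. With stop_force (N) it stops when the force on the tool has changed by that much, and returns True; else False.
- arm.movej(angles): joint-space move.
- eoat.grip(opening): opening from 0.0 (shut) to 1.0 (fully open); the grip force is fixed at half the most; returns when the fingers have stopped.
- arm.dwell(seconds).
- solver.inverse_kinematics(position, orientation): joint angles nearest the present ones, or None.
- viewer.capture(name): name is "side" or "top" or "wrist"; returns a dict with "frame" (384x512x3 uint8, red, green, blue), "K" (3x3 intrinsics, pixels), "extrinsics" (4x4, takes a point from camera to world coordinates). Camera axes: x right, y down, z forward; pixel columns grow to the right and rows downward; lengths in mm; the calibration is good to about 2 mm. A picture is of the moment at which its call begins. There is no depth.
A pose or a line that the arm cannot do raises arm.Unreachable and nothing moves.
- ticket.close_job(): hands the job in; it is judged then, once.
Readings, each from a call of its own:
- get_clock(): time.
- get_joints(): joint angles.
- get_joint_velocities(): joint speeds.
- get_joint_efforts(): joint torques, N m.
- get_ee_pos(): TCP position.
- get_orientation(): TCP orientation.
- get_ft_force(): force on the tool from outside, world axes, zero at the start.
- get_ft_torque(): the same for the moment, N m.
- get_grip_width(): opening from 0.0 (shut) to 1.0 (fully open).
- get_grip_force(): force on a finger pad.
Only numpy, scipy, OpenCV 4.12 (cv2) and the standard library are available. Lean on these libraries where they do the work, as an engineer would, in place of code of your own. Each camera call takes 0.05 s, during which the arm holds its last target. There are 200 camera calls.

## Task

Tidy the bench: lift the upper of the two nested white bowls straight off the lower one, keeping it upright, and set it centred on the round cork mat, while the lower bowl stays standing where it is. Then put the tick comb in the lower bowl, lay the flashlight lengthwise in the narrow tray, and lay both carabiners flat in the wide tray, side by side and not on top of each other. Leave the coffee mug where it is.

Things in the scene. Friction and masses are not known exactly. Their poses are not given: they have to be found in the camera images.
- upper_bowl: White ceramic bowl, upper of two alike, nested; 0.22 to 0.35 kg, loose. Round, 66 mm high, rim 128 mm across outside; wall 8 mm thick, upright over the top 20 mm (pinch it there). Solid foot 74 mm across, 22 mm high. Origin: centre of underside, z up. At the start its foot stands in the lower bowl, 28 mm above that one's underside, 3 mm play; rim 94 mm above the bench; free after a 40 mm lift.
- lower_bowl: White ceramic bowl standing loose on the bench under the upper one, same shape: 66 mm high, rim 128 mm outside and 112 mm inside, foot 74 mm across. Flat inner floor 84 mm across, 28 mm above the underside. Origin: centre of the underside, z up. About 0.32 kg. It keeps its place.
- flashlight: Silver metal flashlight 130 mm long, lying on the bench. Barrel 28 mm thick with dark grip rings (grip here); head (lens end, 24 mm long) and tail cap (20 mm) are 32 mm across and act as squares, so it does not roll. Origin: under its middle, at the level of its underside (axis 16 mm higher); x along its length to the lens, z up. About 0.16 kg.
- large_carabiner: Large green carabiner with a steel gate lying flat: a closed ring of round bar 10 mm thick, 70 mm long (x) by 40 mm wide (y, over the two straight parallel long sides), 45 g. Origin: centre, at the level of its underside; z up, 10 mm high.
- small_carabiner: Small green carabiner with a steel gate lying flat, the same shape: round bar 8 mm thick, 52 mm long (x) by 30 mm wide (y), 25 g. Origin: centre, at the level of its underside; z up, 8 mm high.
- tick_comb: Black plastic tick comb lying flat, 54 mm long (x). Handle 20 mm wide and 9 mm high from x = -27 to +5 mm; then the wider toothed head, 32 mm wide and 8 mm high (teeth 6 mm), from x = +5 to +27 mm. Best gripped across the handle about x = -11 mm. Origin: middle of its length, at the level of its underside; z up. 18 g.
- narrow_tray: The narrow pine tray, fixed to the bench: 190 mm (x) by 92 mm (y) by 24 mm high outside, open on top, walls and floor 6 mm thick. Origin: centre of its underside; inner floor 6 mm above it.
- wide_tray: The wide pine tray, fixed to the bench: 180 mm (x) by 150 mm (y) by 24 mm high outside, open on top, walls and floor 6 mm thick. Origin: centre of its underside; inner floor 6 mm above it.
- cork_mat: Round cork mat, fixed flat on the bench, 150 mm in diameter, 5 mm thick. Origin: centre of its underside (its top is 5 mm higher).
- mug: Blue ceramic coffee mug standing beyond the work, a bystander: 80 mm in diameter, 95 mm high, with a handle on one side. Origin: centre of its underside.
Things that resemble listed ones, but are neither listed nor needed, are in the scene too. What is shaped like the small_carabiner but red or yellow is not meant. Leave any turquoise look-alike of the narrow_tray alone.

How it is judged (in metres and radians):
At the end, for the whole second after the job is handed in: Upper bowl upright, centred on mat within 15 mm; comb in the lower bowl, within 28 mm of its axis; lower bowl upright, moved under 30 mm; flashlight on narrow tray's floor, centre within 30 mm each way, 0.35 rad of lengthwise; both carabiners flat on wide tray's floor; all at rest (horizontal distance between upper_bowl and cork_mat below 0.015 m and z of upper_bowl in the frame of cork_mat below 0.009 m and angle between each of upper_bowl, lower_bowl's own z axis and vertical below 0.1 rad and horizontal distance between tick_comb and lower_bowl below 0.028 m and z of tick_comb in the frame of lower_bowl between 0.02 and 0.048 m and distance of lower_bowl from where it was at the start of the episode below 0.03 m and x of flashlight in the frame of narrow_tray between -0.03 and 0.03 m and y of flashlight in the frame of narrow_tray between -0.03 and 0.03 m and z of flashlight in the frame of narrow_tray below 0.012 m and angle between the x axis of flashlight and the x axis of narrow_tray, either way round below 0.35 rad and x of large_carabiner in the frame of wide_tray between -0.072 and 0.072 m and y of large_carabiner in the frame of wide_tray between -0.06 and 0.06 m and z of each of large_carabiner, small_carabiner in the frame of wide_tray below 0.012 m and angle between each of large_carabiner, small_carabiner's own z axis and vertical below 0.15 rad and x of small_carabiner in the frame of wide_tray between -0.072 and 0.072 m and y of small_carabiner in the frame of wide_tray between -0.06 and 0.06 m and linear speed of each of upper_bowl, lower_bowl, flashlight, large_carabiner, small_carabiner, tick_comb below 0.02 m/s and angular speed of each of upper_bowl, lower_bowl, flashlight, large_carabiner, small_carabiner, tick_comb below 0.2 rad/s); the robot touches nothing.
It fails at once if the lower bowl is shifted more than 30 mm or tipped more than 0.35 rad (distance of lower_bowl from where it was at the start of the episode above 0.03 m or angle between lower_bowl's own z axis and vertical above 0.35 rad).
It fails at once if the upper bowl is tipped more than 0.6 rad (angle between upper_bowl's own z axis and vertical above 0.6 rad).
It fails at once if the mug is moved more than 30 mm or tipped (distance of mug from where it was at the start of the episode above 0.03 m or angle between mug's own z axis and vertical above 0.35 rad).
It also fails if it takes over 128 s, if anything falls off the work surface, if the arm or the gripper's body presses on something with over 40 N, if the wrist force passes 120 N, or if a joint passes its speed limit or range.

## Working session

There is one attempt and no reset: what is moved stays moved. The work goes in short steps, each a Python script; the robot and the scene stay as the last script left them, time stands still between calls to the robot, and variables do not carry over. Pictures are saved under pics/ and viewed, at most 14 in all, crops included, and the job is handed in when it is done.

```bash
mkdir -p pics && python3 - <<'E'
from station import *
import cv2,numpy as np,pickle
d={}
for n in("top","side","wrist"):
    c=viewer.capture(n);d[n]=c
    print(n,np.round(c["K"],1).tolist(),np.round(c["extrinsics"],3).tolist())
    f=cv2.cvtColor(c["frame"],cv2.COLOR_RGB2BGR)
    cv2.imwrite(f"pics/{n}0.png",cv2.resize(f,(800,600),interpolation=cv2.INTER_CUBIC) if n!="wrist" else f)
pickle.dump(d,open("d0.pkl","wb"));print(get_clock())
E
```

```text
top [[377.0, 0.0, 254.4], [0.0, 377.0, 192.1], [0.0, 0.0, 1.0]] [[-0.008, -0.985, 0.172, 324.592], [-1.0, 0.007, -0.006, 88.196], [0.005, -0.172, -0.985, 1209.98], [0.0, 0.0, 0.0, 1.0]]
side [[376.0, 0.0, 252.0], [0.0, 376.0, 191.8], [0.0, 0.0, 1.0]] [[0.766, -0.473, 0.436, 26.163], [-0.643, -0.555, 0.528, -494.713], [-0.008, -0.685, -0.729, 858.533], [0.0, 0.0, 0.0, 1.0]]
wrist [[329.1, 0.0, 254.3], [0.0, 329.1, 194.8], [0.0, 0.0, 1.0]] [[0.447, 0.866, 0.225, 216.983], [0.895, -0.433, -0.112, 589.134], [-0.0, 0.251, -0.968, 383.459], [0.0, 0.0, 0.0, 1.0]]
0.15
```

View pics/top0.png

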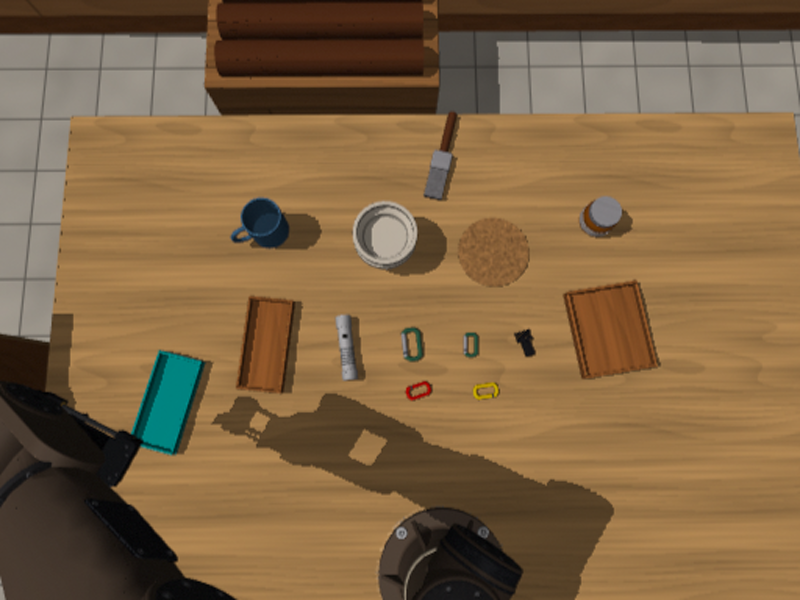

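View pics/side0.png

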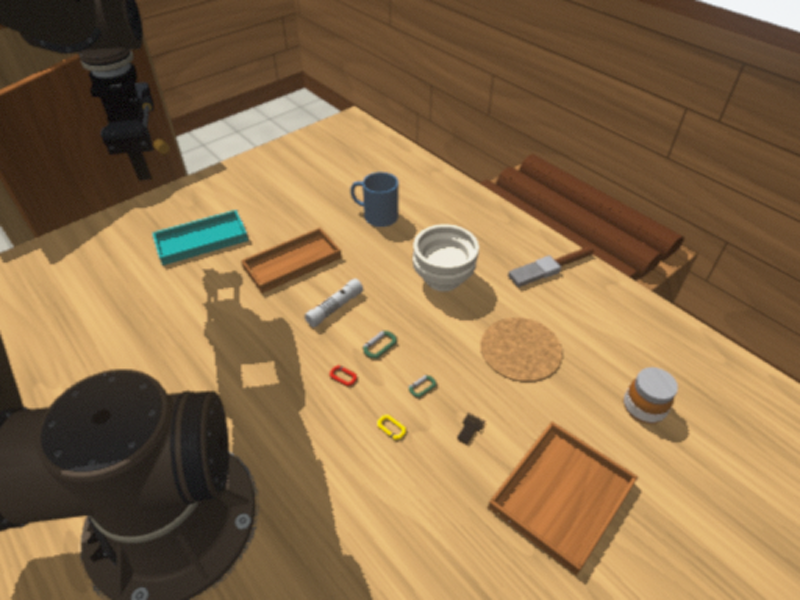

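The top view (800x600) shows the nested bowls at (385,235), mat (493,252), mug (263,222), flashlight (346,347) and comb (526,342). It also shows the wide tray at (612,330).

- **Narrow tray candidates:** pine (267,344) or turquoise (170,402). The pine one fits; the turquoise one is the look-alike.
- **Carabiner candidates:** green (412,344), green (471,344), red (418,391) and yellow (486,391). The bigger green is the large one, the smaller green is the small one. Red and yellow are excluded.

Next I'll survey with the wrist camera from two places.

```bash
cat > h.py <<'E'
from station import *
import cv2,numpy as np,pickle
def R(yaw):  # tool down, tool y axis at angle yaw from world x
    y=np.array([np.cos(yaw),np.sin(yaw),0]);z=np.array([0,0,-1.]);return np.column_stack([np.cross(y,z),y,z])
def ray(c,px):
    px=np.atleast_2d(px).astype(float);E=np.asarray(c["extrinsics"])
    d=np.c_[px,np.ones(len(px))]@np.linalg.inv(c["K"]).T@E[:3,:3].T
    return E[:3,3],d
def plane(c,px,z):
    o,d=ray(c,px);return (o+d*((z-o[2])/d[:,2])[:,None])[:,:2]
def tri(c1,p1,c2,p2):   # midpoint, gap
    o,d=ray(c1,p1);e,g=ray(c2,p2);d=d[0]/np.linalg.norm(d);g=g[0]/np.linalg.norm(g)
    s=np.linalg.lstsq(np.column_stack([d,-g]),e-o,rcond=None)[0]
    a=o+s[0]*d;b=e+s[1]*g;return (a+b)/2,np.linalg.norm(a-b)
def proj(c,P):
    E=np.linalg.inv(c["extrinsics"]);p=np.asarray(c["K"])@(E[:3,:3]@np.asarray(P,float)+E[:3,3]);return p[:2]/p[2]
def save(c,n,s=1):
    f=cv2.cvtColor(c["frame"],cv2.COLOR_RGB2BGR);cv2.imwrite(f"pics/{n}.png",cv2.resize(f,None,fx=s,fy=s,interpolation=cv2.INTER_CUBIC))
E
python3 - <<'E'
from h import *
print(get_orientation())
d={}
for k,p in(("a",[540,110,330]),("b",[540,-110,330])):
    arm.move_pose(p,R(np.pi/2) if get_orientation()[1][1]>0 else R(-np.pi/2));arm.dwell(.3)
    d[k]=viewer.capture("wrist");save(d[k],"w"+k,1.5)
    print(get_ee_pos(),get_joints(),d[k]["extrinsics"].round(3).tolist())
pickle.dump(d,open("d1.pkl","wb"));print(get_clock())
E
```

```text
[[-8.94365525e-01  4.47336661e-01 -4.68790799e-04]
 [ 4.47336897e-01  8.94365227e-01 -7.35760124e-04]
 [ 9.01377126e-05 -8.67745911e-04 -9.99999619e-01]]
[539.98890821 110.26170282 329.93114956] [ 8.15653826e-02  2.93024745e-01  1.59111980e+00 -1.83514696e-06
  1.25752976e+00 -1.48964475e+00] [[-0.001, 0.968, 0.252, 469.963], [1.0, 0.001, 0.001, 108.994], [0.001, 0.252, -0.968, 488.25], [0.0, 0.0, 0.0, 1.0]]
[ 540.10699302 -109.25943416  330.03827207] [-3.19482949e-01  2.92763601e-01  1.59121448e+00  1.53475563e-05
  1.25756675e+00 -1.89144296e+00] [[-0.002, 0.968, 0.252, 470.138], [1.0, 0.001, 0.001, -110.496], [0.001, 0.252, -0.968, 488.37], [0.0, 0.0, 0.0, 1.0]]
3.65
```

View pics/wa.png

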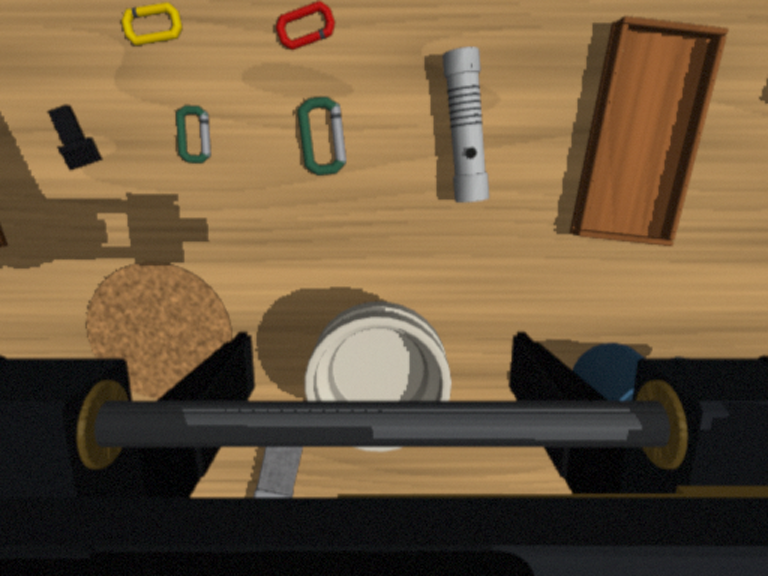

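View pics/wb.png

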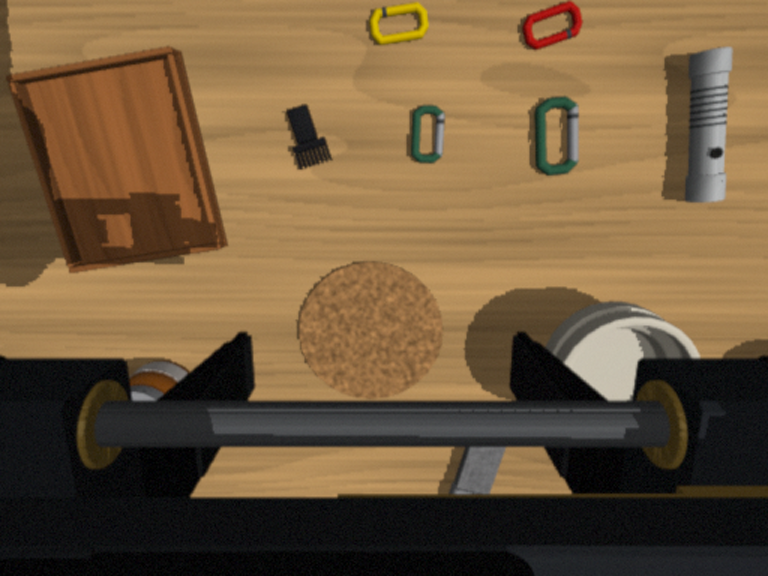

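Wrist view A shows the comb at (75,137), small green carabiner (193,134), large green (321,135), flashlight (466,124), narrow tray (648,130), bowls (378,375) and mat (158,330). B shows the wide tray at (120,160), comb (308,137), small green (428,134), large green (556,135) and mat (370,330). Next come stereo measurements and two more wrist views for the bowls.

```bash
cat >> h.py <<'E'
def big(m,roi):
    x0,y0,x1,y1=roi;k=np.zeros(m.shape,np.uint8);k[y0:y1,x0:x1]=m[y0:y1,x0:x1]*255
    cs,_=cv2.findContours(k,cv2.RETR_EXTERNAL,cv2.CHAIN_APPROX_NONE);return max(cs,key=cv2.contourArea)[:,0,:]
def cen(ct):
    M=cv2.moments(ct.reshape(-1,1,2));return [M["m10"]/M["m00"],M["m01"]/M["m00"]]
def rect(P):   # centre, length, width, yaw of long side
    (c,(w,h),a)=cv2.minAreaRect(P.astype(np.float32));
    if w<h: w,h,a=h,w,a+90
    return np.round(c,1),round(w,1),round(h,1),round(((a+90)%180-90),1)
def hsv(c): return [x.astype(int) for x in cv2.split(cv2.cvtColor(c["frame"],cv2.COLOR_RGB2HSV))]
E
python3 - <<'E'
from h import *
d=pickle.load(open("d1.pkl","rb"));d.update(pickle.load(open("d0.pkl","rb")))
for k,p in(("c",[680,80,330]),("d",[680,-40,330])):
    arm.move_pose(p,R(np.pi/2));arm.dwell(.3);d[k]=viewer.capture("wrist")
pickle.dump(d,open("d1.pkl","wb"));print(get_clock())
im=np.hstack([cv2.cvtColor(d[k]["frame"][:260],cv2.COLOR_RGB2BGR) for k in"cd"]);cv2.imwrite("pics/cd.png",cv2.resize(im,(800,203)))
H={k:hsv(c) for k,c in d.items()}
def sc(*r): return tuple(int(v/1.5) for v in r)
def caramask(k): h,s,v=H[k];return ((h>60)&(h<110)&(s>50))|((s<70)&(v>90))
def mcomb(k): return H[k][2]<50
def mflash(k): h,s,v=H[k];return (s<75)&(v>70)
for n,f,ra,rb,zz in(("large",caramask,(285,85,360,185),(525,85,590,185),5),("small",caramask,(165,95,220,175),(400,95,455,175),4),
    ("comb",mcomb,(40,95,110,180),(275,95,340,180),8),("flash",mflash,(440,35,495,210),(680,35,740,210),16)):
    ca,cb=big(f("a"),sc(*ra)),big(f("b"),sc(*rb));P,g=tri(d["a"],cen(ca),d["b"],cen(cb))
    print(n,P.round(1),"gap",round(g,1),rect(plane(d["a"],ca,zz)),rect(plane(d["b"],cb,zz)))
# tray/mat/bench hues
for k,pts in(("a",[(650,130),(600,120),(690,120),(540,100),(158,330)]),("b",[(120,160),(200,120),(250,100),(370,330)])):
    for p in pts:
        x,y=sc(*p);print(k,p,[int(np.median(ch[y-2:y+3,x-2:x+3])) for ch in H[k]])
E
```

```text
5.8333
large [444.1  53.3   4.8] gap 0.1 (array([444.7,  53.6]), 67.5, 39.1, 5.7) (array([444.7,  53.5]), 67.2, 39.0, 5.8)
small [442.5 -67.1   2.5] gap 0.1 (array([443. , -66.8]), 48.7, 29.2, -2.4) (array([443. , -66.7]), 48.2, 29.2, 0.1)
comb [ 444.7 -184.1   -2.7] gap 4.9 (array([ 445.6, -179.2]), 53.1, 32.2, 20.6) (array([ 444.4, -181.6]), 50.7, 30.2, 19.8)
flash [435.4 186.5  23. ] gap 0.5 (array([437.2, 187.7]), 134.5, 30.6, 6.3) (array([437.6, 190.2]), 134.5, 32.1, 6.2)
a (650, 130) [13, 169, 153]
a (600, 120) [13, 177, 44]
a (690, 120) [13, 173, 45]
a (540, 100) [17, 126, 181]
a (158, 330) [16, 139, 141]
b (120, 160) [13, 170, 154]
b (200, 120) [17, 127, 180]
b (250, 100) [17, 126, 180]
b (370, 330) [15, 139, 141]
```

View pics/cd.png

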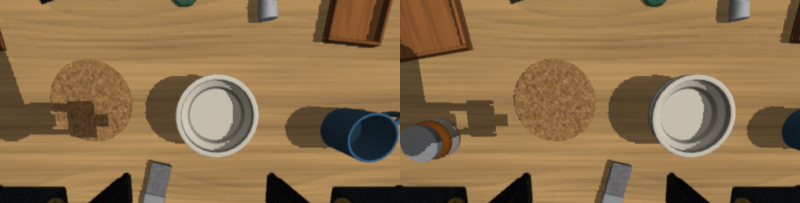

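Views C and D show the bowls clear of the gripper at (217,116) and (692,115), with the mat at (90,100) and (555,98). Next: trays, mat and bowl rim, plus one enlarged crop to confirm the carabiners and bowl.

```bash
python3 - <<'E'
from h import *
d=pickle.load(open("d1.pkl","rb"));H={k:hsv(c) for k,c in d.items()}
tray=lambda k:(H[k][1]>152)&(H[k][0]<16)
def mo(m,n=5): return cv2.morphologyEx(m.astype(np.uint8),cv2.MORPH_OPEN,np.ones((3,3)),iterations=1)>0
tops={}
for n,k,roi,kr in(("narrow","a",(365,5,500,170),(148,185,195,255)),("wide","b",(0,25,160,185),(355,175,430,250))):
    for kk,r in((k,roi),("top",kr)):
        ct=big(mo(tray(kk)),r);hu=cv2.convexHull(ct)
        ap=cv2.approxPolyDP(hu,6 if kk!="top" else 4,True)[:,0]
        print(n,kk,"rect z24",rect(plane(d[kk],hu[:,0],24)),"z12",rect(plane(d[kk],hu[:,0],12)));tops[n,kk]=ct
        print("  corners",ap.tolist(),plane(d[kk],ap,24).round(0).tolist())
for k,roi in(("b",(190,165,305,270)),("d",(142,65,258,190)),("top",(285,130,345,190))):
    h,s,v=H[k];m=cv2.morphologyEx((((s>133)&(v<200)&(v>95))).astype(np.uint8),cv2.MORPH_CLOSE,np.ones((3,3)))
    m=mo(m);ct=big(m,roi);P=plane(d[k],cv2.convexHull(ct)[:,0],5);print("mat",k,[np.round(x,1) for x in cv2.fitEllipse(P.astype(np.float32))],np.round(cen(ct),1))
B={}
for k,roi in(("c",(220,85,340,210)),("d",(310,85,435,210)),("top",(215,120,275,180))):
    h,s,v=H[k];m=(s<60)&(v>70);ct=big(m,roi);x,y=cen(ct);B[k]=cen(ct)
    # rim top: bright, low saturation
    mb=(s<60)&(v>185);cb=big(mb,roi);hu=cv2.convexHull(cb)[:,0];P=plane(d[k],hu,94);print("bowl",k,[np.round(x,1) for x in cv2.fitEllipse(P.astype(np.float32))],len(hu), int(np.percentile(v[roi[1]:roi[3],roi[0]:roi[2]],95)))
    B[k+"r"]=np.array(cv2.fitEllipse(hu.astype(np.float32))[0])
print("rim stereo c-d",tri(d["c"],B["cr"],d["d"],B["dr"]),"c-top",tri(d["c"],B["cr"],d["top"],B["topr"]))
f=lambda k,x,y,w,h:cv2.resize(cv2.cvtColor(d[k]["frame"][y:y+h,x:x+w],cv2.COLOR_RGB2BGR),(400,400*h//w),interpolation=cv2.INTER_CUBIC)
cv2.imwrite("pics/crop.png",np.vstack([np.hstack([f("c",210,80,140,130),f("d",310,80,140,130)]),np.hstack([f("b",260,0,150,80),f("b",180,60,150,80)])]))
E
```

```text
narrow a rect z24 (array([445.8, 345.2]), 187.8, 99.6, -6.0) z12 (array([445.2, 351.3]), 192.7, 102.2, -6.0)
  corners [[415, 12], [484, 19], [447, 163], [381, 154]] [[350.0, 314.0], [358.0, 403.0], [544.0, 383.0], [531.0, 288.0]]
narrow top rect z24 (array([445.6, 348.3]), 189.6, 96.3, -6.1) z12 (array([446.8, 351. ]), 191.5, 97.3, -6.1)
  corners [[159, 190], [188, 193], [179, 251], [151, 248]] [[541.0, 385.0], [531.0, 293.0], [348.0, 316.0], [358.0, 404.0]]
wide b rect z24 (array([ 471.3, -347.7]), 177.9, 155.8, 9.2) z12 (array([ 471.3, -353.8]), 182.5, 159.8, 9.2)
  corners [[119, 34], [150, 163], [47, 181], [4, 51]] [[376.0, -285.0], [544.0, -258.0], [571.0, -409.0], [397.0, -438.0]]
wide top rect z24 (array([ 471.3, -348.7]), 179.8, 157.3, 9.2) z12 (array([ 472.8, -353.2]), 181.6, 158.9, 9.2)
  corners [[407, 180], [419, 234], [372, 241], [361, 188]] [[568.0, -411.0], [395.0, -435.0], [374.0, -286.0], [543.0, -261.0]]
mat b [array([ 638.3, -122. ]), array([148.2, 149.2]), np.float64(1.1)] [246.5 219.7]
mat d [array([ 639.3, -121.9]), array([148.1, 149.8]), np.float64(178.6)] [197.6 128. ]Traceback (most recent call last):
  File "<stdin>", line 14, in <module>
cv2.error: OpenCV(4.12.0) /io/opencv/modules/imgproc/src/shapedescr.cpp:361: error: (-201:Incorrect size of input array) There should be at least 5 points to fit the ellipse in function 'fitEllipseNoDirect'
```

```bash
python3 - <<'E'
from h import *
d=pickle.load(open("d1.pkl","rb"));H={k:hsv(c) for k,c in d.items()}
print("mat tri",tri(d["b"],[246.5,219.7],d["d"],[197.6,128.0])[0].round(1))
print("wide rim corner tri",[np.round(tri(d["b"],p,d["top"],q)[0],1).tolist() for p,q in(([47,181],[361,188]),([119,34],[419,234]) ,([119,34],[372,241]))])
print("narrow rim corner tri",[np.round(tri(d["a"],p,d["top"],q)[0],1).tolist() for p,q in(([484,19],[151,248]),([447,163],[159,190]))])
B={}
for k,roi in(("c",(220,85,340,210)),("d",(310,85,435,210)),("top",(215,120,275,180))):
    h,s,v=H[k];sub=v[roi[1]:roi[3],roi[0]:roi[2]];ss=s[roi[1]:roi[3],roi[0]:roi[2]];vv=sub[ss<60]
    t=np.percentile(vv,35) ;print(k,"V pct",np.percentile(vv,[5,20,35,50,80,95]))
    m=(s<60)&(v>t);hu=cv2.convexHull(big(m,roi))[:,0].astype(np.float32);e=cv2.fitEllipse(hu);B[k]=e[0]
    print("  bowl",[np.round(x,1) for x in cv2.fitEllipse(plane(d[k],hu,94).astype(np.float32))],"z94")
print("rim c-d",tri(d["c"],B["c"],d["d"],B["d"]),"c-top",tri(d["c"],B["c"],d["top"],B["top"]))
f=lambda k,x,y,w,h:cv2.resize(cv2.cvtColor(d[k]["frame"][y:y+h,x:x+w],cv2.COLOR_RGB2BGR),(400,400*h//w),interpolation=cv2.INTER_CUBIC)
cv2.imwrite("pics/crop.png",np.vstack([np.hstack([f("c",210,80,140,130),f("d",310,80,140,130)]),np.hstack([f("b",260,0,150,80),f("b",180,60,150,80)])])[:600])
E
```

```text
mat tri [ 636.5 -122.     2.9]
wide rim corner tri [[471.6, -135.3, 449.7], [396.5, -279.2, 220.1], [374.8, -288.2, 16.3]]
narrow rim corner tri [[357.9, 403.5, 23.9], [543.5, 387.0, 17.7]]
c V pct [ 80. 106. 160. 191. 196. 201.]
  bowl [array([657., 106.]), array([125.4, 125.9]), np.float64(82.5)] z94
d V pct [ 64.  90. 109. 182. 197. 199.]
  bowl [array([656.8, 105. ]), array([126. , 126.4]), np.float64(158.2)] z94
top V pct [ 80. 100. 145. 173. 184. 186.]
  bowl [array([655.1, 107.6]), array([123.6, 130.5]), np.float64(56.3)] z94
rim c-d (array([654.73813782, 106.22170406,  90.55695952]), np.float64(0.1850422934771969)) c-top (array([654.96989563, 106.92109486,  91.38144465]), np.float64(1.575999589704987))
```

View pics/crop.png

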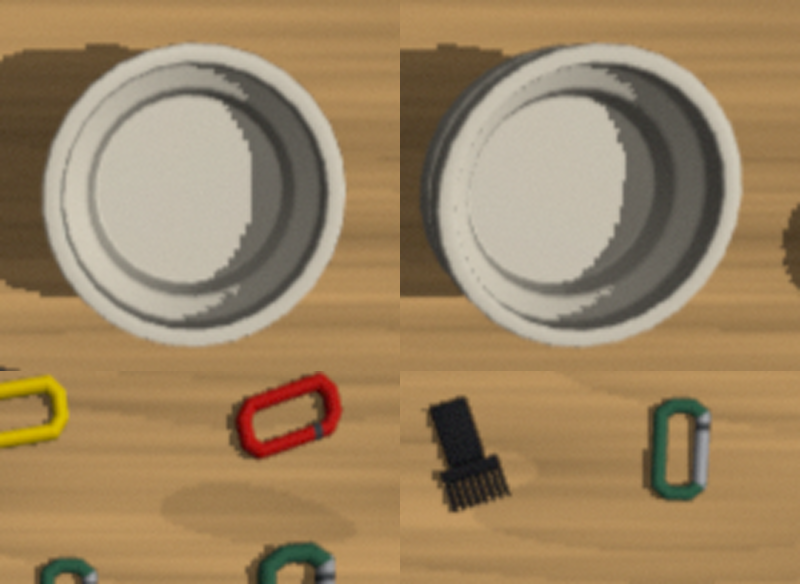

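The crop confirms two nested white bowls and the comb, with its handle toward the base and its toothed head at (475,490). The small green carabiner at (680,450) differs from the red and yellow ones in colour. The rim centre is about (656.5,106) at z≈92, matching the text's 94. Now I'll pinch and lift the upper bowl.

```bash
cat > bowl.py <<'E'
from h import *
Y=R(np.pi/2);x,y=656.5,106-60
eoat.grip(.42);arm.move_pose([x,y,140],Y)
print("hit",arm.line_to([x,y,87],feed=80,stop_force=8),get_ee_pos())
f0=get_ft_force();eoat.grip(0);print("w",get_grip_width()*95,get_grip_force(),get_ft_force()-f0)
arm.line_to([x,y,97],feed=30);print("w",get_grip_width()*95,get_grip_force(),get_ft_force()-f0)
arm.line_to([x,y,165],feed=70);arm.dwell(.2);print("w",get_grip_width()*95,get_ft_force()-f0,get_ft_torque(),get_clock())
save(viewer.capture("side"),"lift",1.5)
E
python3 bowl.py
```

```text
hit False [656.7260285   46.02527769  87.19211509]
w 8.607869203651738 27.700645236254786 [-2.15470022  4.34659285  7.6976459 ]
w 7.932790754410092 33.18683963962481 [-1.03143148  0.75668251 -1.13507342]
w 7.808481365957365 [ 0.23704808  0.76676481 -2.32931275] [-0.12325491  0.03678499  0.0157276 ] 10.9833
```

View pics/lift.png

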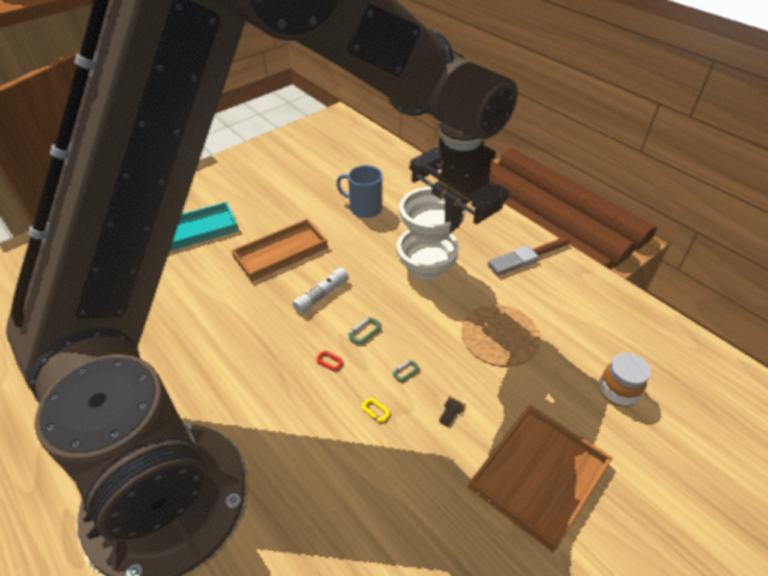

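The side view shows the upper bowl held level at (430,212), clear of the lower bowl at (428,252). Next I'll set it on the mat, then check the mat and lower bowl with the wrist camera.

```bash
python3 - <<'E'
from h import *
Y=R(np.pi/2);x,y=638.5,-122-60
arm.line_to([x,y,140],feed=180)
arm.line_to([x,y,72],feed=90)
print("hit",arm.line_to([x,y,62.5],feed=15,stop_force=4),get_ee_pos())
eoat.grip(.42);arm.line_to([x,y,140],feed=100)
d={}
for k,p in(("e",[680,40,300]),("f",[680,-60,300])):
    arm.move_pose(p,Y);arm.dwell(.25);d[k]=viewer.capture("wrist")
pickle.dump(d,open("d2.pkl","wb"));print(get_clock())
cv2.imwrite("pics/ef.png",np.hstack([cv2.cvtColor(d[k]["frame"][:260,60:440],cv2.COLOR_RGB2BGR) for k in"ef"]))
for n,P,z in(("upper",[638.5,-122,71],71),("lower",[656.5,106,66],66)):
  for k in"ef":
    u=proj(d[k],P).astype(int);r=(max(u[0]-62,0),max(u[1]-62,0),u[0]+62,u[1]+62)
    h,s,v=hsv(d[k]);m=(s<60)&(v>160);ct=big(m,r);hu=cv2.convexHull(ct)[:,0]
    print(n,k,[np.round(q,1) for q in cv2.fitEllipse(plane(d[k],hu,z).astype(np.float32))])
E
```

```text
hit True [ 638.53595232 -182.29055196   65.9561261 ]
17.625
upper e [array([ 643.1, -116.9]), array([68.5, 86. ]), np.float64(71.5)]
upper f [array([ 642.6, -124.1]), array([126. , 126.3]), np.float64(21.6)]
lower e [array([657.5, 105.1]), array([125.8, 126.1]), np.float64(67.8)]
lower f [array([657.5, 104.8]), array([125.6, 126.1]), np.float64(66.3)]
```

View pics/ef.png

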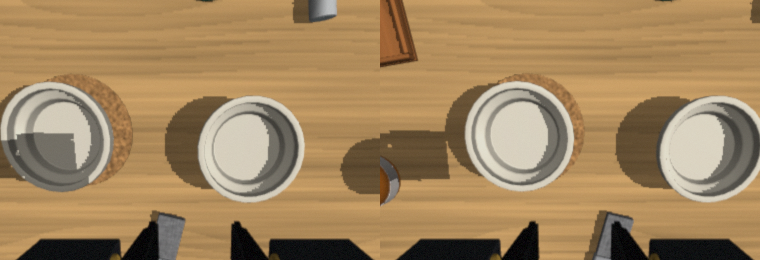

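Views E and F show the upper bowl on the mat, about 5 mm off centre (within 15 mm). The lower bowl still stands at (657.5,105). Now the comb.

```bash
cat >> h.py <<'E'
def pick(x,y,z,deg,op,up=120):
    Q=R(np.radians(deg));eoat.grip(op);arm.move_pose([x,y,z+45],Q)
    hit=arm.line_to([x,y,z],feed=70,stop_force=6);eoat.grip(0);w=get_grip_width()*95
    arm.line_to([x,y,up],feed=120);print("pick hit",hit,"w",round(w,1),"after",round(get_grip_width()*95,1),get_grip_force(),"t",get_clock())
def place(x,y,z,deg,op,up=120,hi=15):
    Q=R(np.radians(deg));arm.move_pose([x,y,up],Q);arm.line_to([x,y,z+hi],feed=130)
    hit=arm.line_to([x,y,z],feed=25,stop_force=3);print("place hit",hit,get_ee_pos().round(1));eoat.grip(op);arm.line_to([x,y,up],feed=130);print("t",get_clock())
E
python3 - <<'E'
from h import *
c,s=11*np.cos(.35),11*np.sin(.35)
pick(444.4-c,-181.6-s,13,110,.38,up=140)
place(657.5-c,105-s,41.5,110,.32,up=140)
arm.move_pose([600,20,300],R(np.pi/2));arm.dwell(.25)
w=viewer.capture("wrist");save(w,"comb",1.5)
E
```

```text
pick hit False w 19.6 after 19.3 29.986249208450317 t 21.7667
place hit True [646.9 101.2  41.3]
t 25.8833
```

View pics/comb.png

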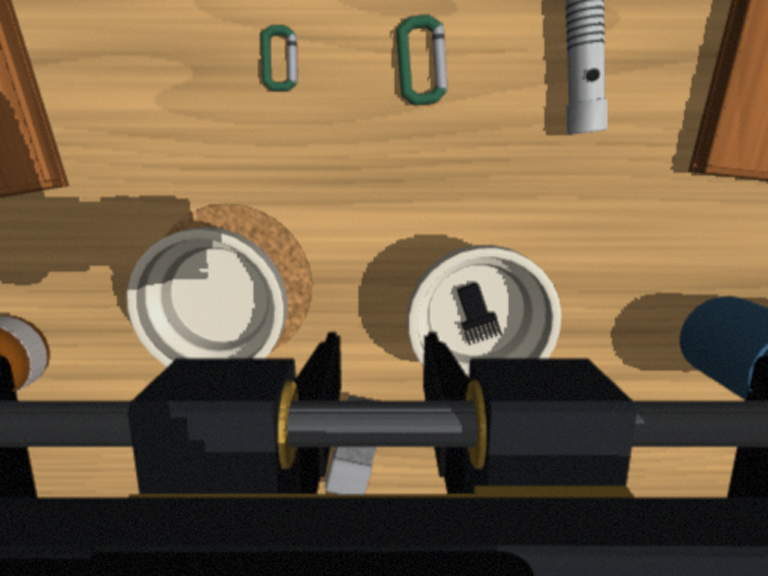

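The comb lies flat in the middle of the lower bowl's floor at (478,312). Next: flashlight, large carabiner, small carabiner.

```bash
cat > rest.py <<'E'
from h import *
pick(436.5,188,15,96.2,.52)
assert get_grip_width()*95>20
place(445.7,349.5,21,84,.45)
pick(444.6,53.5,12.5,95.7,.6)
assert get_grip_width()*95>30
t=np.radians(9.2);W=lambda u,v:(471.5+u*np.cos(t)-v*np.sin(t),-351.5+u*np.sin(t)+v*np.cos(t))
place(*W(0,26),18.5,99.2,.53)
pick(443,-66.8,12.5,89,.5)
assert get_grip_width()*95>20
place(*W(0,-31),18.5,99.2,.42)
arm.movej([1.001,.491,1.559,0,1.092,-.106]);arm.dwell(.3)
d={k:viewer.capture(k) for k in("top","side")};pickle.dump(d,open("d3.pkl","wb"))
for k in d: save(d[k],k+"end",1.5)
print(get_clock())
E
python3 rest.py
```

```text
pick hit False w 27.9 after 27.5 29.927960336208344 t 31.1083
place hit True [445.6 349.4  21.2]
t 34.6333
pick hit True w 39.3 after 39.2 29.999920427799225 t 38.5167
place hit False [ 467.4 -325.9   18.5]
t 42.9083
pick hit True w 29.0 after 28.7 29.99972015619278 t 46.475
place hit False [ 476.5 -382.1   18.5]
t 50.6583
54.4333
```

View pics/topend.png

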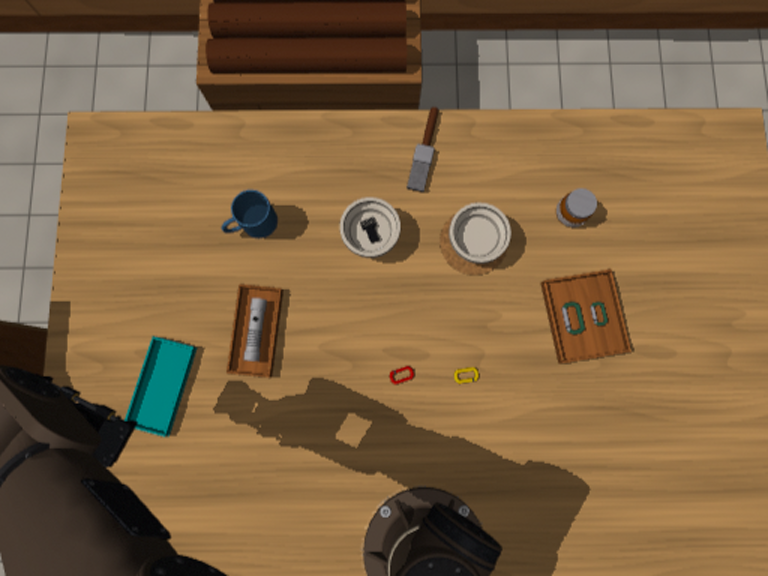

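View pics/sideend.png

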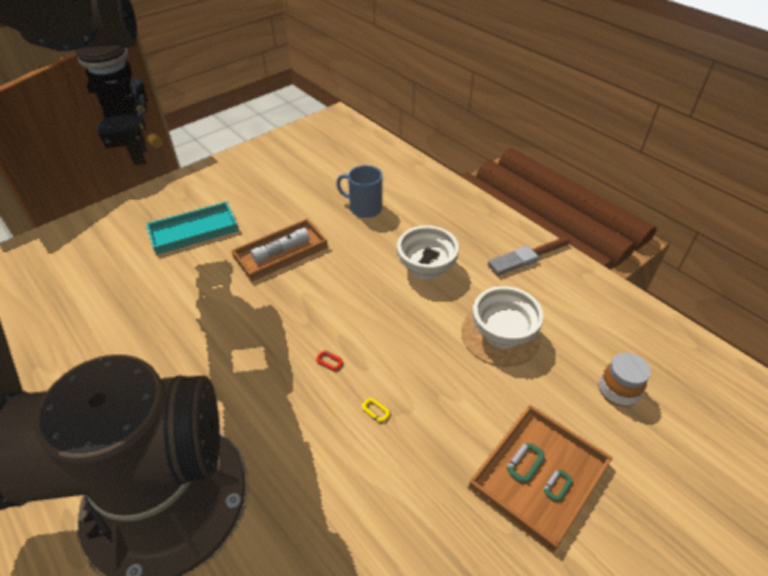

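Both views show everything in place: flashlight in the pine tray at top (255,328), comb in the lower bowl, upper bowl on the mat, and both carabiners side by side in the wide tray at top (573,317) and (599,314). I'll take one wrist look to check that the carabiners lie flat and that the bowl is centred, then hand in.

```bash
python3 - <<'E'
from h import *
d={}
for k,p in(("g",[560,-230,300]),("h",[600,-180,300])):
    arm.move_pose(p,R(np.pi/2));arm.dwell(.25);d[k]=viewer.capture("wrist")
save(d["g"],"g",1.5);g=lambda k:((lambda h,s,v:((h>60)&(h<110)&(s>50))|((s<60)&(v>110)))(*hsv(d[k])))
for n,x,y in(("large",467,-326),("small",476.5,-382)):
    C={}
    for k in d:
        u=proj(d[k],[x,y,10]).astype(int);ct=big(g(k),(max(u[0]-32,0),max(u[1]-45,0),u[0]+32,u[1]+45));C[k]=cen(ct);print(n,k,rect(plane(d[k],ct,10.5)))
    print(tri(d["g"],C["g"],d["h"],C["h"])[0].round(1))
for k in d:
    u=proj(d[k],[642,-124,71]).astype(int);h,s,v=hsv(d[k]);ct=big((s<60)&(v>110),(max(u[0]-64,0),max(u[1]-64,0),u[0]+64,u[1]+64))
    print("bowl",[np.round(q,1) for q in cv2.fitEllipse(plane(d[k],cv2.convexHull(ct)[:,0],71).astype(np.float32))])
print(get_clock())
E
```

```text
large g (array([ 467.8, -326.5]), 67.6, 39.2, 9.4)
large h (array([ 467.8, -326.5]), 67.8, 39.2, 9.5)
[ 467.2 -327.    11. ]
small g (array([ 476.8, -382.5]), 49.3, 29.5, 9.1)
small h (array([ 476.8, -382.3]), 49.6, 29.8, 8.8)
[ 476.7 -383.     9.4]
bowl [array([ 629.7, -127.2]), array([ 99.9, 126. ]), np.float64(6.6)]
bowl [array([ 641.8, -125.1]), array([126.3, 126.8]), np.float64(151.2)]
58.35
```

View pics/g.png

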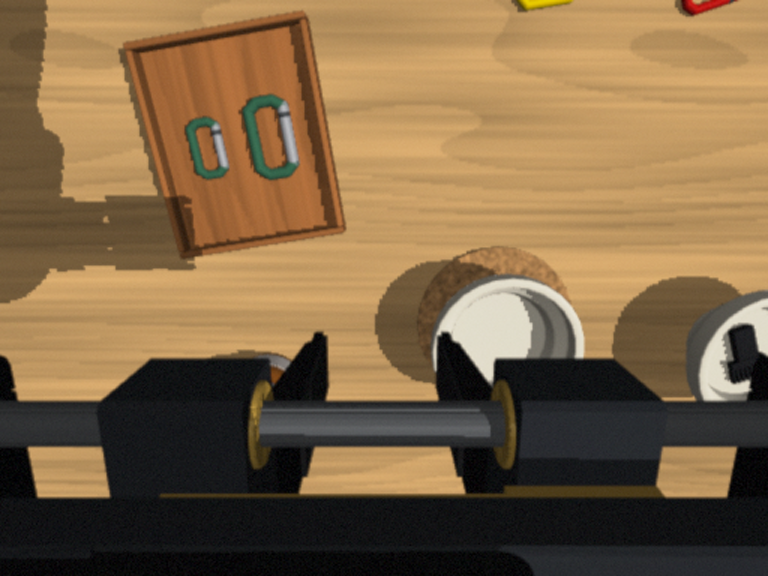

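The picture shows both carabiners flat on the wide tray's floor, at (270,137) and (207,148), with stereo heights of about 11 and 9 mm. The unobstructed view puts the upper bowl at (641.8,-125.1), about 4.5 mm off the mat's centre.

```bash
python3 -c "
from station import *
print(ticket.close_job(),get_clock())"
```

```text
the job is handed in; nothing more can be done
the job is handed in; nothing more can be done
```

The job is handed in, with no verdict shown: my last pictures had the upper bowl about 5 mm off the mat's centre, the comb in the lower bowl, the flashlight in the narrow tray, both carabiners flat in the wide tray, and the mug untouched.

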